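# Push the used specimen jar through the waste bin's spring flap

## Robot

A 7-joint arm with a two-finger parallel gripper is mounted at the origin on the work surface. World frame = base frame: x ahead of the robot, y to its left, z up, the work surface at z = 0. Lengths are in mm, angles in rad, forces in N, time in s.
With the tool pointing down it reaches from about 400 to 875 mm from the base axis. Payload 4.4 kg.
Tool frame: the origin (TCP) lies midway between the tips of the shut fingers; the grasp point (between the pads) lies 19 mm behind it; z points along the fingers, y is the direction in which the jaws open and shut (so a half turn about z gives the same grasp; the last joint's range is limited). The gripper opens to 85 mm and grips with 20 to 120 N. Pads are 22 mm wide; open, the fingers measure 114 mm over their backs; the gripper's body (76 mm by 85 mm) begins 54 mm behind the grasp point. The pads swing forward as they close: fully open they stand 13 mm farther back than shut.
Start: joints at [-1.384, 0.628, 0.038, 1.517, -0.027, 0.996, -0.02], TCP at [162.55, 629.361, 231.313] pointing down, gripper open.
Joint ranges: [-3.06, 3.06], [-0.37, 2.12], [-1.25, 1.32], [0.18, 2.47], [-1.1, 4.24], [0.23, 1.98], [-2.94, 2.94]. Speed limits (rad/s): [2.57, 2.57, 3.14, 3.14, 3.14, 3.14, 3.14].

## Interface

Orientations are given as [roll, pitch, yaw] about the fixed x, y, z axes, in that order (R = Rz(yaw) Ry(pitch) Rx(roll)).
In Python, from cell import * gives the robot as it stands. The module is installed in compiled form; this text tells all that it offers.
- The arm moves only by the tool move_arm, never from a script. Its argument "series" is a list of rows, each a list of 2 entries, a list of its own where there are three numbers: the shift along the tool's x, y, z in m, then the turn about the tool's z in rad. In form: [[[x, y, z], yaw], ...]. A call has 1 to 5 rows; each row is the pose to reach, as a shift and turn from the pose measured when the call began, along the tool's axes at that moment; what a row does not reach only later rows make up. A row lasts 1/8 s, in which the tool goes at most 62.5 mm and 10.7 degrees, less where a joint would pass 70% of its speed; a pose out of reach is approached as far as the arm can. A call with a gripper value outside its range is refused whole. "claw" is the opening, from 0 (shut) to 1 (fully open), set as the call begins (left out, the last holds). The fingers move at their own pace and stop on an object; the grip force is fixed at half the most. Time passes only in rows, so rows that repeat a pose let the fingers close. It gives the time, the measured TCP pose, the force and the opening at its end, in the units of the state.
- read_state(): the state, without advancing time (a new reading comes with each control period).
- get_image(name): name is "side" or "top"; returns the picture (420x560x3 uint8, blue, green, red); there is no depth.
- camera_model(name): a dict with "fov_y" (degrees; the focal length in pixels is half the picture's height over the tangent of half this angle, whatever the lens; pixels are square), "cx", "cy" (the principal point, pixels), "k1" (the pictures are not rectified: a ray, as slopes to the right and down, at radius r is drawn at 1 + k1 r^2 times it, then the intrinsics apply), "pose" (4x4, takes a point from camera to world coordinates). Camera axes: x right, y down, z forward; pixel columns grow to the right and rows downward; lengths in mm; the calibration is good to about 2 mm. A picture is of the moment at which its call begins. camera_model takes no time and is no camera call.
- finish_job(): hands the job in, once; it reports no verdict.
The state is a dict: "clock": time; "qpos": joint angles; "qd": joint speeds; "tau": joint torques, N m; "eef_pos": TCP position; "tool_rot": TCP orientation; "force": force on the tool from outside, world axes, zero at the start; "torque": the same for the moment, N m; "width": finger opening in mm.
Only numpy, scipy, OpenCV 4.12 (cv2) and the standard library are available. Lean on these libraries where they do the work, as an engineer would, in place of code of your own. Each camera call takes 0.05 s, during which the arm holds its last target. There are 200 camera calls.

## Task

The specimen in the amber jar with the orange cap is finished with: pick that jar up and push it down through the white spring flap in the lid of the yellow waste bin, let it go inside and draw the gripper out, so that the flap swings fully shut behind it. Leave the blue-capped jar standing where it is.

Things in the scene. Friction and masses are not known exactly. Their poses are not given: they have to be found in the camera images.
- jar_orange: The used jar: a plain upright round jar of amber glass with a paper band and an ORANGE cap, 34 mm diameter all the way up, 70 mm tall (cap the top 22 mm), about 50 g. Origin at the centre of its underside, z up along the jar. Stands loose on the work surface.
- jar_blue: Same kind of jar, 34 mm diameter and 70 mm tall, with a BLUE cap. Origin at the centre of its underside. Still needed: not to be moved or tipped.
- port (a point): Centre of the port in the fixed yellow bin's red lid, level with the lid's flat top, 160 mm above the work surface; z up. Bin 156 mm along this x, 196 along y, yaw up to 23 degrees; lid 6 mm, inside about 155 mm deep below the lid's top. Port 66 mm along x, 130 along y: room for an opened gripper closing along y. The white flap fills it, hinged on the long +x edge (two steel hinge barrels).
- flap (a joint): Angle of the white spring flap (62 x 126 x 4 mm, flush with the lid), rad: 0 shut, 1.5 hanging open. It swings only down into the bin, free edge at -x; a spring returns it. Its swing is damped: it shuts in about a second. It yields at 1 N at its middle; a jar pressed through takes 2 to 6 N and does not sink through by its weight. With its foot 70 mm below the lid's top a jar is past the flap's edge and falls in when let go.
There are look-alikes about, which are no part of the job. Of the things shaped like the part that bears port, the yellow one is meant.

How it is judged:
By the outcome, as a careful person would: the job done as asked, in the order asked, and still so for the second after the job is handed in, with the robot touching nothing.
It also fails if it takes over 38 s, if anything falls off the work surface, if the arm or the gripper's body presses on something with over 40 N, if the wrist force passes 120 N, or if a joint passes its speed limit or range.

## Working session

There is one attempt and no reset: what is moved stays moved. The work goes in short steps, Python scripts to look and compute and a tool call to move; the robot and the scene stay as the last step left them, time stands still between calls to the robot, and variables do not carry over. Pictures are saved under pics/ and viewed, about 8 in all and at most 12, crops included, and the job is handed in when it is done.

Besides the shell and the picture viewer there is one more tool, called as name(argument=value, ...), one argument or row to a line, values as JSON. move_arm: Moves the arm, as the interface text tells. Its arguments: {"type":"object","properties":{"series":{"type":"array"},"claw":{"type":"number"}},"required":["series"]}

```bash
mkdir -p pics; cat > h.py <<'E'
from cell import *
import numpy as np, cv2
def ray(name,u,v):
    m=camera_model(name); f=210/np.tan(np.radians(m["fov_y"])/2)
    d=np.array([(u-m["cx"])/f,(v-m["cy"])/f]); s=d.copy()
    for _ in range(30): s=d/(1+m["k1"]*(s@s))
    P=np.array(m["pose"]); return P[:3,3],P[:3,:3]@np.array([s[0],s[1],1])
def at(name,u,v,z):
    o,d=ray(name,u,v); return (o+d*(z-o[2])/d[2]).round(1)
def proj(name,p):
    m=camera_model(name); f=210/np.tan(np.radians(m["fov_y"])/2); P=np.array(m["pose"])
    c=P[:3,:3].T@(np.array(p)-P[:3,3]); s=c[:2]/c[2]; s=s*(1+m["k1"]*(s@s)); return (s*f+[m["cx"],m["cy"]]).round(1)
E
python3 - <<'E'
from h import *
for n in("side","top"):
    cv2.imwrite(f"pics/{n}0.png",cv2.resize(get_image(n),(800,600),interpolation=cv2.INTER_CUBIC)); print(n,camera_model(n))
print(read_state())
E
```

```text
side {'fov_y': 43.98678339610557, 'cx': 271.9958943050999, 'cy': 209.15102855086073, 'k1': 0.042439563374800995, 'pose': array([[ 3.60349437e-01,  8.79931957e-01, -3.09625637e-01,
         7.72916841e+02],
       [ 9.32792819e-01, -3.42319871e-01,  1.12759313e-01,
        -9.82822433e+01],
       [-6.77048455e-03, -3.29449326e-01, -9.44148983e-01,
         1.15935847e+03],
       [ 0.00000000e+00,  0.00000000e+00,  0.00000000e+00,
         1.00000000e+00]])}
top {'fov_y': 43.74119625901336, 'cx': 285.38863436380956, 'cy': 211.2413983000983, 'k1': 0.009343523202001446, 'pose': array([[-2.67702099e-02, -9.87174651e-01,  1.57383492e-01,
         2.78966011e+02],
       [-9.99638783e-01,  2.68109255e-02, -1.86470637e-03,
         2.45638612e+00],
       [-2.37880623e-03, -1.57376561e-01, -9.87535802e-01,
         1.27710570e+03],
       [ 0.00000000e+00,  0.00000000e+00,  0.00000000e+00,
         1.00000000e+00]])}
{'clock': 0.1, 'qpos': array([-1.38376191,  0.62925541,  0.03844343,  1.51827765, -0.02701442,
        0.99628753, -0.0200079 ]), 'qd': array([-0.00231012, -0.00172829,  0.00050181, -0.00248625,  0.00046061,
       -0.00117589,  0.00091838]), 'tau': array([ 3.35592500e-03, -5.64528966e+01,  1.23091355e+00, -1.93968183e+01,
        1.13901045e-02,  5.42391077e-03,  4.60928106e-05]), 'eef_pos': array([162.42224016, 628.79972559, 230.47677087]), 'tool_rot': array([-3.13988242e+00,  4.62784960e-06,  2.88874334e+00]), 'force': array([ 0.13797653,  0.33215646, -0.23829587]), 'torque': array([ 0.01790177, -0.01018628, -0.03827441]), 'width': 85.66132218778132}
```

View pics/top0.png

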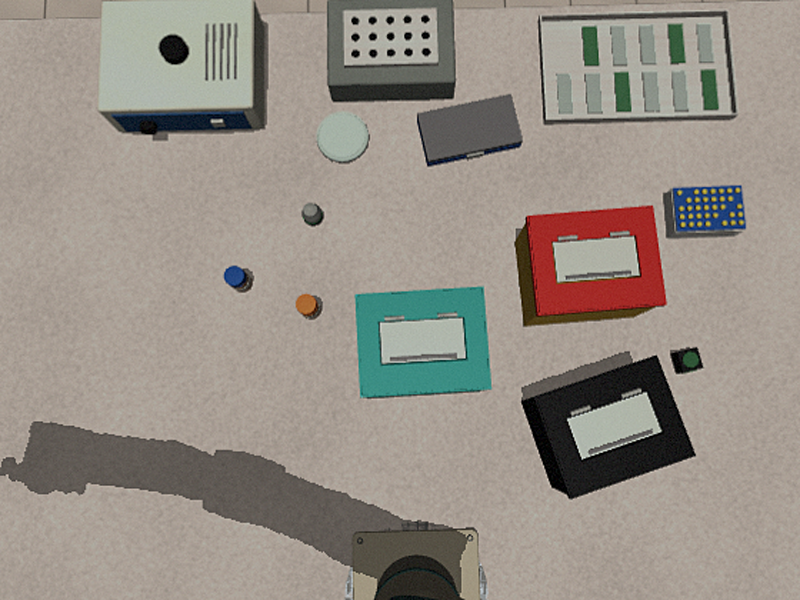

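View pics/side0.png

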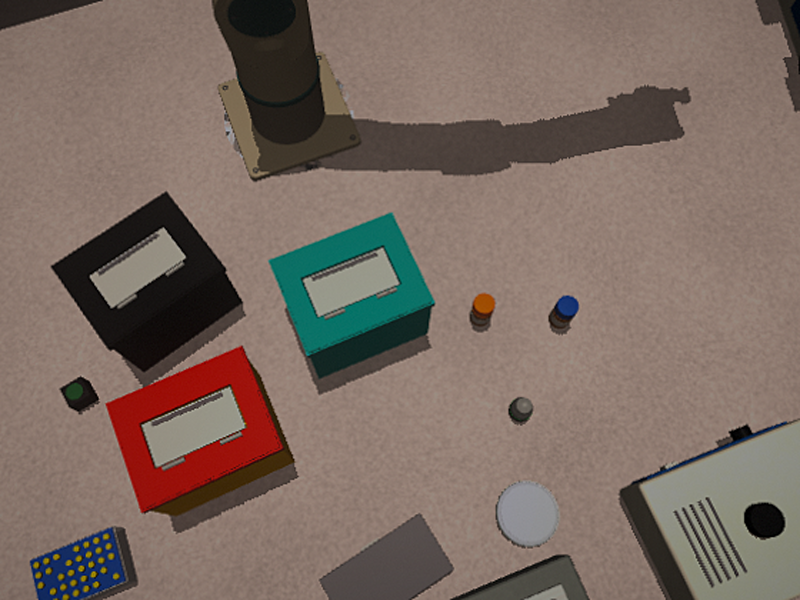

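The top view shows the orange-capped jar at (308,305), the blue one at (236,277) and the red-lidded yellow bin at about (595,260), all in 800-px coordinates. In the side view the orange jar is at (483,310) and the bin at (195,430). Next I'll enlarge crops of these.

```bash
python3 - <<'E'
from h import *
def crop(n,u,v,w,h,k): 
    i=cv2.resize(cv2.imread(f"pics/{n}0.png"),(560,420),interpolation=cv2.INTER_AREA) if 0 else get_image(n)
    return cv2.resize(i[v:v+h,u:u+w],None,fx=k,fy=k,interpolation=cv2.INTER_CUBIC)
a=np.hstack([crop("top",355,135,120,100,3.2),crop("side",65,235,150,130,3.2)[:320,:416]])
b=np.hstack([crop("top",145,170,100,70,4),crop("side",310,190,100,70,4)])
cv2.imwrite("pics/m.png",np.vstack([a,b]))if a.shape[1]==b.shape[1] else cv2.imwrite("pics/m.png",np.vstack([a[:,:800],b]))
E
```

```text
(no output)
```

View pics/m.png

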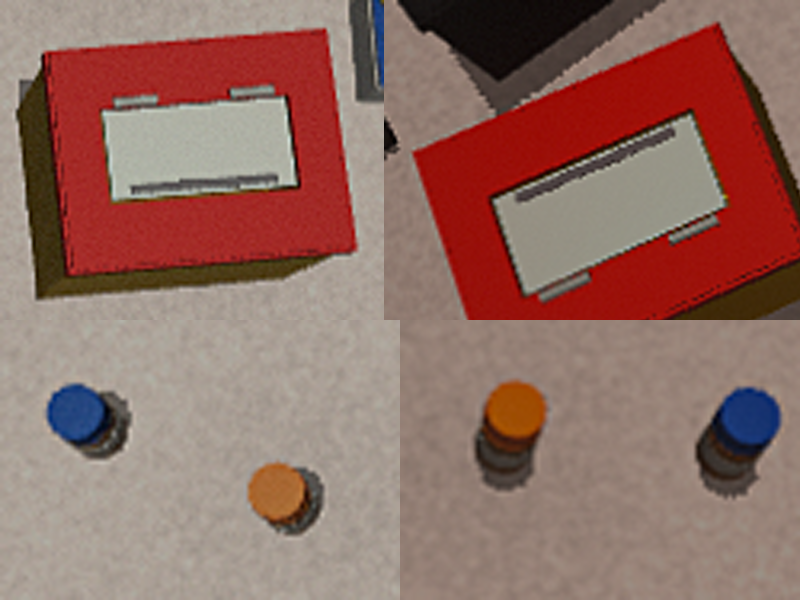

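```bash
cat > m.py <<'E'
from h import *
T=[at("top",355+x/3.2,135+y/3.2,160) for x,y in[(103,110),(286,96),(298,187),(113,201)]]
S=[at("side",65+(x-384)/3.2,235+y/3.2,160) for x,y in[(492,198),(692,112),(727,203),(525,295)]]
for n,c in(("top",T),("side",S)):
    c=np.array(c); print(n,c.tolist(),c.mean(0))
    print([np.linalg.norm(c[i]-c[(i+1)%4]).round(0) for i in range(4)])
d=T[0]-T[1]+T[3]-T[2]; print("yaw of +y dir minus90 top",np.arctan2(-d[0],d[1]))
d=S[1]-S[0]+S[2]-S[3]; print("side",np.arctan2(-d[0],d[1]))
print("or",at("top",145+277/4,170+172/4,70),at("side",310+115/4,190+90/4,70))
print("bl",at("top",145+78/4,170+92/4,70),at("side",310+349/4,190+97/4,70))
E
python3 m.py
```

```text
top [[543.7, -224.8, 160.0], [550.0, -350.4, 160.0], [486.5, -353.8, 160.0], [480.3, -228.0, 160.0]] [ 515.125 -289.25   160.   ]
[np.float64(126.0), np.float64(64.0), np.float64(126.0), np.float64(63.0)]
side [[490.9, -352.5, 160.0], [484.2, -226.0, 160.0], [545.0, -222.7, 160.0], [553.3, -349.0, 160.0]] [ 518.35 -287.55  160.  ]
[np.float64(127.0), np.float64(61.0), np.float64(127.0), np.float64(62.0)]
yaw of +y dir minus90 top 0.04968064550589276
side 0.059265955769834004
or [471.7 166.4  70. ] [476.5 166.5  70. ]
bl [522.4 283.   70. ] [526.8 284.6  70. ]
```

```bash
cat >> h.py <<'E'
from scipy.spatial.transform import Rotation as Ro
def go(p,yaw):
    s=read_state(); R=Ro.from_euler("xyz",s["tool_rot"]).as_matrix()
    d=R.T@(np.array(p)-s["eef_pos"])/1000
    t=-((yaw-s["tool_rot"][2]+np.pi)%(2*np.pi)-np.pi)
    print("t",s["clock"].__round__(2),"pos",s["eef_pos"].round(1),"rot",s["tool_rot"].round(3),"w",round(s["width"],1),"F",s["force"].round(1)); print("shift",d.round(4),"turn",round(t,3))
E
python3 - <<'E'
from h import *
for u,v in((356,295),(484,288),(490,389),(361,397)): print("teal",at("top",u*.7,v*.7,160),end=" ")
for u,v in((312,208),): print("grey",at("top",u*.7,v*.7,40))
go([474,166.5,231],3.197)
E
```

```text
teal [469.5  78.4 160. ] teal [ 475. -116.  160.] teal [ 322.5 -118.3  160. ] teal [315.9  73.4 160. ] grey [642.9 159.4  40. ]
t 0.3 pos [162.5 629.2 231. ] rot [-3.141 -0.     2.889] w 85.5 F [ 0.2  0.9 -0.9]
shift [-4.173e-01 -3.700e-01  2.000e-04] turn -0.308
```

move_arm(
  series=[
    [[-0.045,-0.04,0],-0.1],
    [[-0.09,-0.08,0],-0.2],
    [[-0.135,-0.12,0],-0.308],
    [[-0.18,-0.16,0],-0.308],
    [[-0.225,-0.2,0],-0.308],
  ],
  claw=1,
)

```text
clock: 0.92
eef_pos: [331.4, 377.6, 231.4]
tool_rot: [-3.141, 0.0, -3.086]
force: [0.7, 0.5, 0.6]
width: 85.3
```

```bash
python3 -c "
from h import *
go([474,166.5,150],3.197)"
```

```text
t 0.93 pos [331.4 377.6 231.4] rot [-3.141  0.    -3.086] w 85.3 F [0.7 0.5 0.6]
shift [-0.1307 -0.2186  0.0814] turn -0.0
```

move_arm(
  series=[
    [[-0.031,-0.052,0.01],0],
    [[-0.062,-0.104,0.02],0],
    [[-0.093,-0.156,0.04],0],
    [[-0.124,-0.208,0.065],0],
    [[-0.131,-0.219,0.081],0],
  ],
)

```text
clock: 1.55
eef_pos: [476.3, 161.7, 149.7]
tool_rot: [-3.14, 0.001, -3.093]
force: [-1.0, 0.6, 0.2]
width: 85.3
```

move_arm(
  series=[
    [[0,0,0],0],
  ],
)

```text
clock: 1.68
eef_pos: [476.3, 160.0, 148.7]
tool_rot: [-3.138, -0.001, -3.096]
force: [-0.9, 1.3, -0.6]
width: 85.4
```

```bash
python3 -c "
from h import *
go([474,166.5,31],3.197)
a=cv2.resize(get_image('top')[160:260,130:263],(532,400),interpolation=cv2.INTER_CUBIC)
b=cv2.resize(get_image('side')[160:260,300:366],(264,400),interpolation=cv2.INTER_CUBIC)
cv2.imwrite('pics/a.png',np.hstack([a,b]))"
```

```text
t 1.68 pos [476.3 160.  148.7] rot [-3.138e+00 -1.000e-03 -3.096e+00] w 85.4 F [-0.9  1.3 -0.6]
shift [0.0018 0.007  0.1177] turn -0.01
```

View pics/a.png

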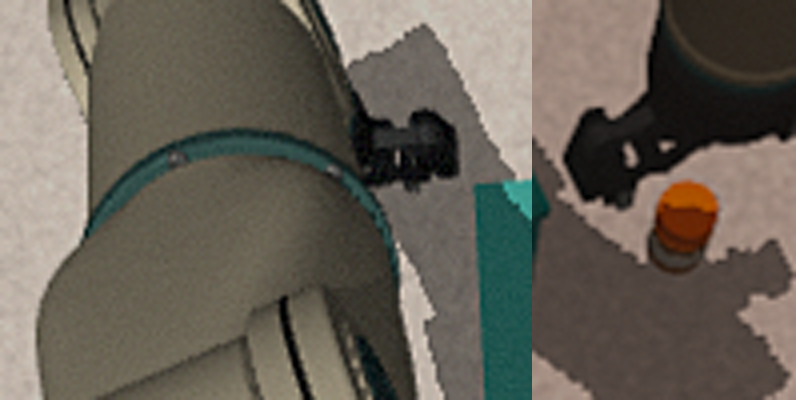

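```bash
python3 -c "
from h import *
p=read_state()['eef_pos']
for dz in (0,13,73,150):
  for dy in (-57,0,57):
    q=p+[0,dy,dz]; print(dz,dy,(proj('side',q)-[300,160])*4+[532,0],(proj('top',q)-[130,160])*4)
print((proj('side',[474,166.5,70])-[300,160])*4+[532,0]); go([474,166.5,31],3.197)"
```

```text
0 -57 [594.8 200.4] [429.2 178. ]
0 0 [696.8 162.4] [324.8 180.8]
0 57 [797.6 125.2] [220.4 183.6]
13 -57 [596.4 192. ] [426.8 174. ]
13 0 [699.6 153.6] [321.2 176.8]
13 57 [802. 116.] [216.  179.6]
73 -57 [605.6 150.4] [416. 154.]
73 0 [714.8 110.4] [304.4 156.8]
73 57 [822.4  70.8] [193.2 160. ]
150 -57 [619.2  90. ] [399.6 124.4]
150 0 [736.4  46.8] [280.  127.6]
150 57 [852.8   4.4] [160.  130.8]
[685.2 206. ]
t 1.77 pos [476.3 162.1 150. ] rot [-3.140e+00  1.000e-03 -3.093e+00] w 85.6 F [0.7 1.7 0.5]
shift [0.0022 0.0047 0.119 ] turn -0.007
```

move_arm(
  series=[
    [[0.002,0.005,0.02],0],
    [[0.002,0.005,0.055],0],
    [[0.002,0.005,0.09],0],
    [[0.002,0.005,0.115],0],
    [[0.002,0.005,0.119],0],
  ],
)

```text
clock: 2.4
eef_pos: [473.1, 168.4, 30.5]
tool_rot: [-3.14, -0.0, -3.09]
force: [0.5, 0.4, -0.2]
width: 85.5
```

```bash
python3 -c "
from h import *
go([474,166.5,31],3.197)"
```

```text
t 2.4 pos [473.1 168.4  30.5] rot [-3.14 -0.   -3.09] w 85.5 F [ 0.5  0.4 -0.2]
shift [-0.0008 -0.002  -0.0005] turn -0.004
```

Good; close, then lift.

move_arm(
  series=[
    [[0,0,0],0],
    [[0,0,0],0],
    [[0,0,0],0],
    [[0,0,0],0],
    [[0,0,0],0],
  ],
  claw=0,
)

```text
clock: 3.02
eef_pos: [473.7, 168.8, 31.7]
tool_rot: [-3.141, 0.001, -3.09]
force: [-1.5, 0.6, 6.8]
width: 33.1
```

move_arm(
  series=[
    [[0,0,0],0],
    [[0,0,-0.02],0],
    [[0,0,-0.06],0],
    [[0,0,-0.11],0],
    [[0,0,-0.16],0],
  ],
)

```text
clock: 3.65
eef_pos: [473.2, 168.6, 193.3]
tool_rot: [-3.141, 0.001, -3.09]
force: [0.7, 0.4, -0.1]
width: 32.6
```

move_arm(
  series=[
    [[0,0,-0.05],0],
    [[0,0,-0.08],0],
  ],
)

```text
clock: 3.9
eef_pos: [473.7, 168.8, 276.2]
tool_rot: [3.141, 0.005, -3.091]
force: [-0.7, 0.0, -1.1]
width: 32.5
```

```bash
python3 -c "
from h import *
go([510,-288.5,265],3.197)"
```

```text
t 3.9 pos [473.7 168.8 276.2] rot [ 3.141  0.005 -3.091] w 32.5 F [-0.7  0.  -1.1]
shift [-0.013  -0.4585  0.011 ] turn -0.005
```

move_arm(
  series=[
    [[0,-0.04,0],0],
    [[-0.003,-0.09,0],0],
    [[-0.005,-0.14,0],0],
    [[-0.007,-0.19,0],0],
    [[-0.008,-0.24,0],0],
  ],
)

```text
clock: 4.53
eef_pos: [493.6, -72.2, 276.3]
tool_rot: [3.141, 0.005, -3.091]
force: [0.2, -0.8, -0.8]
width: 32.7
```

move_arm(
  series=[
    [[-0.001,-0.045,0],0],
    [[-0.002,-0.09,0],0],
    [[-0.003,-0.135,0],0],
    [[-0.004,-0.18,0],0],
    [[-0.005,-0.21,0],0],
  ],
)

```text
clock: 5.15
eef_pos: [508.4, -284.3, 276.2]
tool_rot: [-3.141, 0.004, -3.094]
force: [-0.4, 0.8, -1.0]
width: 33.0
```

move_arm(
  series=[
    [[0,0,0],0],
    [[0,0,0],0],
  ],
)

```text
clock: 5.4
eef_pos: [508.1, -283.4, 276.0]
tool_rot: [3.141, 0.004, -3.093]
force: [-0.7, 0.3, -1.6]
width: 33.1
```

```bash
python3 -c "
from h import *
go([510,-288.5,225],3.197)
a=cv2.resize(get_image('top')[120:240,345:478],(399,360),interpolation=cv2.INTER_CUBIC)
b=cv2.resize(get_image('side')[225:345,70:203],(399,360),interpolation=cv2.INTER_CUBIC)
cv2.imwrite('pics/b.png',np.hstack([a,b]))"
```

```text
t 5.4 pos [ 508.1 -283.4  276. ] rot [ 3.141  0.004 -3.093] w 33.1 F [-0.7  0.3 -1.6]
shift [-0.0015 -0.0052  0.051 ] turn -0.007
```

View pics/b.png

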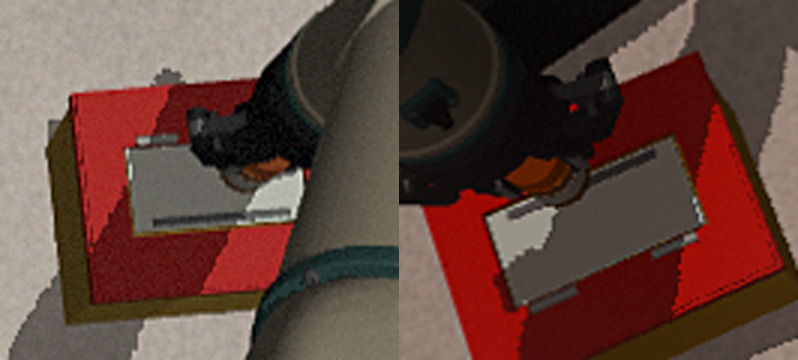

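The jar hangs upright in the fingers over the flap. Its foot rim is at about (255,195) in the top crop and (570,203) in the side crop. Next I'll check the jar's pose in the grip.

```bash
python3 -c "
from h import *
p=read_state()['eef_pos']
for n,o,k in(('top',[345,120],0),('side',[70,225],399)):
  for z in(-31,39):
    r=np.array([(proj(n,p+[17*np.cos(a),17*np.sin(a),z])-o)*3+[k,0] for a in np.arange(0,6.28,.785)]); print(n,z,r.min(0),r.max(0))
go([510,-288.5,195],3.197)"
```

```text
top -31 [214.5 142.2] [264.9 191.4]
top 39 [241.8 115.5] [295.8 168. ]
side -31 [534.3 149.1] [590.4 202.5]
side 39 [497.1 122.4] [557.7 179.4]
t 5.5 pos [ 508.6 -282.6  276.2] rot [ 3.141  0.004 -3.092] w 32.6 F [ 0.6  0.2 -1.5]
shift [-0.0008 -0.006   0.0812] turn -0.005
```

move_arm(
  series=[
    [[-0.001,-0.006,0.02],0],
    [[-0.001,-0.006,0.05],0],
    [[-0.001,-0.006,0.07],0],
    [[-0.001,-0.006,0.075],0],
  ],
)

```text
clock: 6.0
eef_pos: [509.7, -286.8, 200.1]
tool_rot: [3.139, 0.002, -3.09]
force: [-0.3, -1.2, -0.4]
width: 32.7
```

```bash
python3 -c "
from h import *
go([511,-288.5,112],3.197)"
```

```text
t 6.0 pos [ 509.7 -286.8  200.1] rot [ 3.139e+00  2.000e-03 -3.090e+00] w 32.7 F [-0.3 -1.2 -0.4]
shift [-0.001  -0.002   0.0881] turn -0.004
```

move_arm(
  series=[
    [[-0.001,-0.002,0.01],0],
    [[-0.001,-0.002,0.02],0],
    [[-0.001,-0.002,0.03],0],
    [[-0.001,-0.002,0.04],0],
    [[-0.001,-0.002,0.048],0],
  ],
)

```text
clock: 6.62
eef_pos: [510.4, -288.5, 151.2]
tool_rot: [3.138, 0.001, -3.09]
force: [-0.1, 0.4, 0.3]
width: 33.0
```

```bash
python3 -c "
from h import *
go([511,-288.5,112],3.197)"
```

```text
t 6.62 pos [ 510.4 -288.5  151.2] rot [ 3.138e+00  1.000e-03 -3.090e+00] w 33.0 F [-0.1  0.4  0.3]
shift [-0.0005 -0.0002  0.0392] turn -0.004
```

The force is lower than I expected, so I'll look before going on.

```bash
python3 -c "
from h import *
a=cv2.resize(get_image('top')[120:240,345:478],(399,360),interpolation=cv2.INTER_CUBIC)
b=cv2.resize(get_image('side')[225:345,70:203],(399,360),interpolation=cv2.INTER_CUBIC)
cv2.imwrite('pics/c.png',np.hstack([a,b])); print(read_state()['force'])"
```

```text
[-1.10765474 -0.0822717  -0.40740522]
```

View pics/c.png

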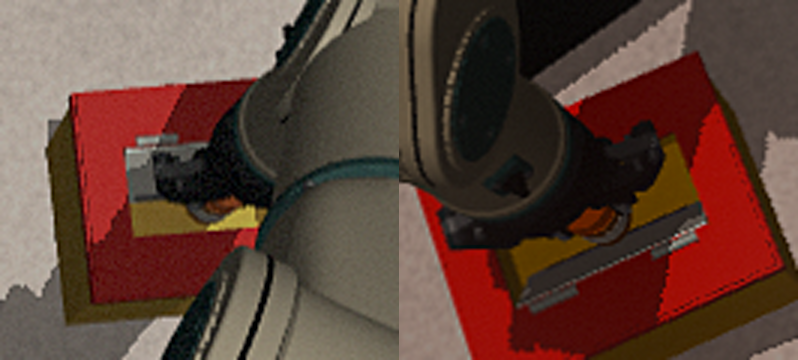

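The flap is swinging down ahead of the jar, and yellow shows in the port, so I'll continue.

move_arm(
  series=[
    [[0,0,0.01],0],
    [[0,0,0.02],0],
    [[0,0,0.03],0],
    [[0,0,0.04],0],
    [[0,0,0.04],0],
  ],
)

```text
clock: 7.35
eef_pos: [509.1, -287.6, 109.6]
tool_rot: [3.136, -0.002, -3.09]
force: [-0.9, -0.4, -0.4]
width: 32.4
```

```bash
python3 -c "
from h import *
go([511,-288.5,112],3.197)"
```

```text
t 7.35 pos [ 509.1 -287.6  109.6] rot [ 3.136e+00 -2.000e-03 -3.090e+00] w 32.4 F [-0.9 -0.4 -0.4]
shift [-0.0019 -0.001  -0.0024] turn -0.004
```

move_arm(
  series=[
    [[0,0,0],0],
    [[0,0,0],0],
    [[0,0,0],0],
    [[0,0,0],0],
    [[0,0,0],0],
  ],
  claw=0.75,
)

```text
clock: 7.98
eef_pos: [509.3, -287.7, 109.8]
tool_rot: [3.137, -0.002, -3.09]
force: [0.1, -0.7, 0.4]
width: 63.7
```

move_arm(
  series=[
    [[0,0,0],0],
    [[0,0,0],0],
    [[0,0,0],0],
  ],
)

```text
clock: 8.35
eef_pos: [509.3, -287.7, 109.8]
tool_rot: [3.137, -0.002, -3.09]
force: [0.2, -0.7, 0.1]
width: 64.1
```

```bash
python3 -c "
from h import *
go([511,-288.5,112],3.197)
a=cv2.resize(get_image('top')[120:240,345:478],(399,360),interpolation=cv2.INTER_CUBIC)
b=cv2.resize(get_image('side')[225:345,70:203],(399,360),interpolation=cv2.INTER_CUBIC)
cv2.imwrite('pics/d.png',np.hstack([a,b]))"
```

```text
t 8.35 pos [ 509.3 -287.7  109.8] rot [ 3.137e+00 -2.000e-03 -3.090e+00] w 64.1 F [ 0.2 -0.7  0.1]
shift [-0.0016 -0.0009 -0.0022] turn -0.004
```

View pics/d.png

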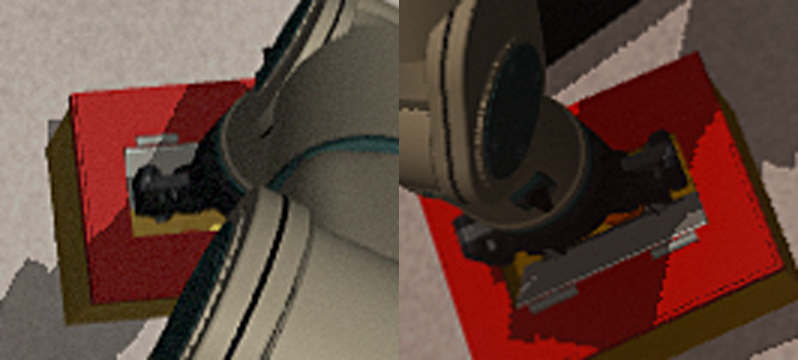

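The fingers hold the flap partly open. A bit of orange shows deep inside at (630,213). I'll draw straight up.

move_arm(
  series=[
    [[0,0,-0.015],0],
    [[0,0,-0.035],0],
    [[0,0,-0.06],0],
    [[0,0,-0.09],0],
    [[0,0,-0.12],0],
  ],
)

```text
clock: 9.07
eef_pos: [509.9, -288.1, 231.8]
tool_rot: [3.137, -0.001, -3.09]
force: [0.1, -0.1, -0.2]
width: 63.6
```

move_arm(
  series=[
    [[0,0.03,-0.03],0],
    [[0,0.08,-0.05],0],
    [[0,0.13,-0.05],0],
    [[0,0.18,-0.05],0],
    [[0,0.24,-0.05],0],
  ],
)

```text
clock: 9.7
eef_pos: [497.6, -47.5, 284.3]
tool_rot: [3.137, 0.002, -3.091]
force: [0.9, 1.4, 0.6]
width: 63.7
```

move_arm(
  series=[
    [[0,0.04,0],0],
    [[0,0.06,0],0],
    [[0,0.06,0],0],
    [[0,0.06,0],0],
    [[0,0.06,0],0],
  ],
)

```text
clock: 10.32
eef_pos: [494.7, 10.9, 284.7]
tool_rot: [3.138, 0.002, -3.094]
force: [-0.6, 1.0, 0.1]
width: 64.2
```

```bash
python3 -c "
from h import *
cv2.imwrite('pics/e.png',np.vstack([np.hstack([cv2.resize(get_image(n),(400,300),interpolation=cv2.INTER_AREA) for n in('top','side')]),np.hstack([cv2.resize(get_image('top')[135:235,355:488],(400,300)),cv2.resize(get_image('side')[235:335,65:198],(400,300))])]))
s=read_state();print(s['clock'],s['force'],s['qd'].round(3))"
```

```text
10.525 [ 0.0148315  -0.44425621  0.32979811] [-0.007  0.001 -0.002  0.    -0.     0.001 -0.002]
```

View pics/e.png

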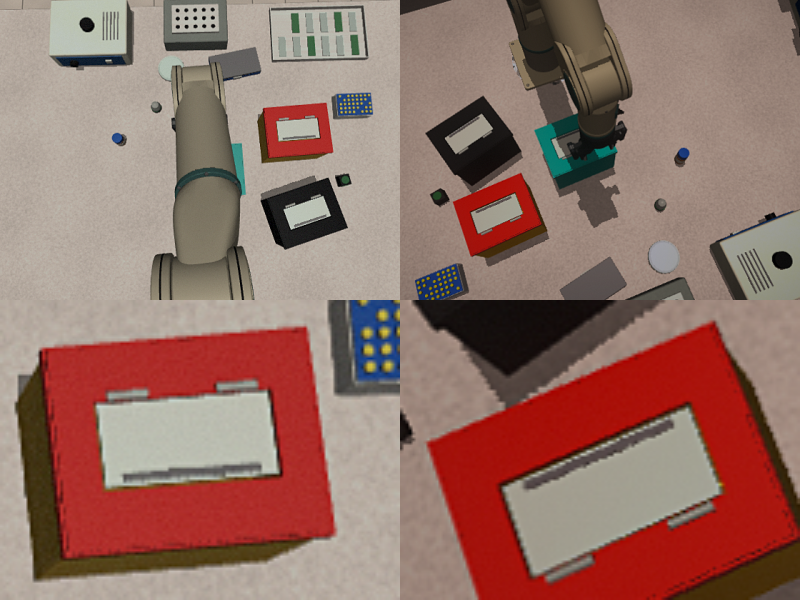

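The flap looks flush and shut, the orange jar is out of sight, and the blue jar stands at (118,139), which is its original pixel position at half scale. I'll hand the job in.

```bash
python3 -c "
from h import *
print(finish_job())"
```

```text
the job is handed in; nothing more can be done
None
```

The orange-capped jar went down through the white flap of the yellow, red-lidded bin. I let it go with its foot about 80 mm below the lid and drew the gripper straight out.

- **Bin and flap:** The last pictures, from both cameras, show the flap flush and shut and no orange jar left in the scene. I did not see the jar lying on the bin floor. After release only a bit of orange showed deep inside, and nothing showed once the gripper was out.
- **Blue jar:** It stands at its original position in the top picture.
- **Arm:** It is clear of everything and at rest.
- **Limits:** I handed in at about 10.5 s. The largest force I read was about 7 N, as the fingers closed on the jar.
- **Readings that disagreed:**
  - While pushing through the flap, the force stayed within noise (about ±1.5 N) instead of the stated 2 to 6 N. I checked with a picture mid-push, which showed the flap opening ahead of the jar.
  - The two cameras differed by about 3 to 5 mm in x for the jar and the port. I used the midpoint for the grasp, and for the port I aimed a few mm toward the flap's free edge.

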